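# Return two volumes to their slipcases

## Robot

A 6-joint arm with a two-finger parallel gripper is mounted at the origin on the work surface. World frame = base frame: x ahead of the robot, y to its left, z up, the work surface at z = 0. Lengths are in m, angles in rad, forces in N, time in s.
With the tool pointing down it reaches from about 0.3 to 0.775 m from the base axis. Payload 14.6 kg.
Tool frame: the origin (TCP) lies midway between the tips of the shut fingers; the grasp point (between the pads) lies 19 mm behind it; z points along the fingers, y is the direction in which the jaws open and shut (so a half turn about z gives the same grasp; the last joint's range is limited). The gripper opens to 94 mm and grips with 3 to 60 N. Pads are 16 mm wide; open, the fingers measure 119 mm over their backs; the gripper's body (75 mm by 177 mm) begins 78 mm behind the grasp point.
Start: joints at [1.089, 0.3, 1.521, -0, 1.321, -0.067], TCP at [0.222, 0.503, 0.205] pointing down, gripper open.
Joint ranges: [-3.03, 3.03], [-0.79, 2.21], [0.23, 2.52], [-1.04, 4.18], [0, 3.07], [-2.55, 2.55]. Speed limits (rad/s): [2.22, 2.22, 2.57, 3.14, 3.14, 3.14].

## Interface

Orientations are given as [roll, pitch, yaw] about the fixed x, y, z axes, in that order (R = Rz(yaw) Ry(pitch) Rx(roll)).
In Python, from station import readout, imaging, job gives the robot as it stands.
- The arm moves only by the tool arm_command, never from a script. Its argument "increments" is a list of rows, each an object with "gripper": the opening, from 0 (shut) to 1 (fully open); "slide": the shift along the world's x, y, z in m, a list of three; "yaw": the turn about the world's z in rad. A call has 1 to 8 rows; each row is the pose to reach, as a shift and turn from the pose commanded when the call began; what a row does not reach only later rows make up. A row lasts 1/8 s, in which the tool goes at most 62.5 mm and 10.7 degrees, less where a joint would pass 70% of its speed; a pose out of reach is approached as far as the arm can. A call with a gripper value outside its range is refused whole. The fingers move at their own pace and stop on an object; "grip_force" is the grip in N (left out, the last holds). Time passes only in rows, so rows that repeat a pose let the fingers close. It gives the time, the measured TCP pose, the force and the opening at its end, in the units of the state.
- readout.get_obs(): the state, without advancing time (a new reading comes with each control period).
- imaging.camera(name): name is "side" or "top"; returns a dict with "color" (384x512x3 uint8, red, green, blue), "mtx" (3x3 intrinsics, pixels), "rvec" (rotation vector, rad) and "tvec" (3), from world to camera coordinates, as OpenCV has them. Camera axes: x right, y down, z forward; pixel columns grow to the right and rows downward; lengths in m; the calibration is good to about 2 mm. A picture is of the moment at which its call begins. There is no depth.
- job.hand_in(): hands the job in, once; it reports no verdict.
The state is a dict: "time_s": time; "qpos": joint angles; "joint_vel": joint speeds; "tau": joint torques, N m; "ee_pos": TCP position; "eef_rot": TCP orientation; "force": force on the tool from outside, world axes, zero at the start; "moment": the same for the moment, N m; "grip_width": finger opening in m.
Only numpy, scipy, OpenCV 4.12 (cv2) and the standard library are available. Lean on these libraries where they do the work, as an engineer would, in place of code of your own. Each camera call takes 0.05 s, during which the arm holds its last target. There are 200 camera calls.

## Task

Put the thick and the medium book from the desk rack back into the two slipcases on the sloping cradle, each into the case it closely fits, fore-edge first and pushed fully home so that the spine is flush with the case's mouth. Leave the slim book, which has no case, standing in the rack, do not disturb the globe, the mug or the paperweight, and let go of everything at the end.

Things in the scene. Friction and masses are not known exactly. Their poses are not given: they have to be found in the camera images.
- thick_book: hardback book, dark red cloth, cream pages, 36 mm thick, standing spine up in the rack; 140 mm head to tail, 100 mm from fore-edge to spine, 0.3 kg. Origin: centre of the fore-edge side it stands on. x: head to tail (either end), y: across its thickness, z: fore-edge to spine (up at the start)
- medium_book: hardback book, dark red cloth, cream pages, 26 mm thick, standing spine up in the rack; 140 mm head to tail, 100 mm from fore-edge to spine, 0.22 kg. Origin: centre of the fore-edge side it stands on. x: head to tail (either end), y: across its thickness, z: fore-edge to spine (up at the start)
- slim_book: hardback book, dark red cloth, cream pages, 16 mm thick, standing spine up in the rack; 140 mm head to tail, 100 mm from fore-edge to spine, 0.14 kg. Origin: centre of the fore-edge side it stands on. x: head to tail (either end), y: across its thickness, z: fore-edge to spine (up at the start). Has no case and stays in the rack
- thick_book_spine (a point): centre of the thick book's spine face, 100 mm above its origin along its z
- medium_book_spine (a point): centre of the medium book's spine face, 100 mm above its origin along its z
- wide_case: open grey board slipcase, fixed in the sloping cradle, for the 36 mm book: inside 39 x 143 mm, 99 mm deep, walls 4 mm, mouth bevelled. Origin: centre of the mouth, in the plane of its rim. z: straight out of the mouth (up, leaning 30 degrees to the cradle's low side), x: uphill along the mouth's long side, y: across it, level. A book fully home stands 1 mm proud
- narrow_case: open grey board slipcase, fixed in the sloping cradle, for the 26 mm book: inside 29 x 143 mm, 99 mm deep, walls 4 mm, mouth bevelled. Origin: centre of the mouth, in the plane of its rim. z: straight out of the mouth (up, leaning 30 degrees to the cradle's low side), x: uphill along the mouth's long side, y: across it, level. A book fully home stands 1 mm proud
- rack: fixed low wooden desk rack, 170 x 212 mm, origin under its centre. Base board 14 mm thick; three slots side by side along its y (centres at y = -68, 0, +68 mm), slots run along its x, each 62 mm wide between 6 mm dividers whose tops are 50 mm above the desk. One book stands in each slot, in any order
- cradle: fixed wooden cradle, 210 x 190 mm base, origin under its centre; its ramp, 170 mm wide, rises 30 degrees along its +x and carries both slipcases side by side (84 mm between centres, either order). The highest corner of a case is 205 mm above the desk, the mouths' centres 167 mm
- globe: small loose desk globe, ball 92 mm across on a 72 mm brass foot, 146 mm high, origin under its foot
- mug: loose white mug, 76 mm across, 85 mm high, handle at its +y, origin under its centre
- paperweight: loose brass paperweight with a knob, 60 mm across, 44 mm high, origin under its centre
Things that resemble listed ones, but are neither listed nor needed, are in the scene too. What is shaped like the medium_book but orange is not meant.

How it is judged:
At the end, for the whole second after the job is handed in: Both books at rest in their own cases: spine centre within 4 mm of the mouth's plane and 5 mm of its centre along and across, book axis within 0.06 rad of the case's. The slim book still stands in its slot (moved under 30 mm, tilted under 0.4 rad) (x of thick_book_spine in the frame of wide_case between -0.005 and 0.005 m and y of thick_book_spine in the frame of wide_case between -0.005 and 0.005 m and z of thick_book_spine in the frame of wide_case between -0.004 and 0.004 m and angle between the z axis of thick_book and the z axis of wide_case, either way round below 0.06 rad and linear speed of each of thick_book, medium_book below 0.02 m/s and x of medium_book_spine in the frame of narrow_case between -0.005 and 0.005 m and y of medium_book_spine in the frame of narrow_case between -0.005 and 0.005 m and z of medium_book_spine in the frame of narrow_case between -0.004 and 0.004 m and angle between the z axis of medium_book and the z axis of narrow_case, either way round below 0.06 rad and distance of slim_book from where it was at the start of the episode below 0.03 m and angle between slim_book's own z axis and vertical below 0.4 rad); the robot touches nothing.
It fails at once if the globe is pushed more than 30 mm or tipped over (distance of globe from where it was at the start of the episode above 0.03 m or angle between globe's own z axis and vertical above 0.5 rad).
It fails at once if the mug is pushed more than 30 mm or tipped over (distance of mug from where it was at the start of the episode above 0.03 m or angle between mug's own z axis and vertical above 0.5 rad).
It fails at once if the paperweight is pushed more than 30 mm or tipped over (distance of paperweight from where it was at the start of the episode above 0.03 m or angle between paperweight's own z axis and vertical above 0.5 rad).
It fails at once if the slim book is taken out of its place in the rack (distance of slim_book from where it was at the start of the episode above 0.04 m).
It also fails if it takes over 72 s, if anything falls off the work surface, if the arm or the gripper's body presses on something with over 40 N, if the wrist force passes 120 N, or if a joint passes its speed limit or range.

## Working session

There is one attempt and no reset: what is moved stays moved. The work goes in short steps, Python scripts to look and compute and a tool call to move; the robot and the scene stay as the last step left them, time stands still between calls to the robot, and variables do not carry over. Pictures are saved under pics/ and viewed, about 8 in all and at most 12, crops included, and the job is handed in when it is done.

Besides the shell and the picture viewer there is one more tool, called after "Call:" by a JSON object that holds its "name" and its "arguments". arm_command: Moves the arm, as the interface text tells. Its arguments: {"type":"object","properties":{"increments":{"type":"array","items":{"type":"object","properties":{"gripper":{"type":"number"},"slide":{"type":"array","items":{"type":"number"}},"yaw":{"type":"number"}}}},"grip_force":{"type":"number"}},"required":["increments"]}

```bash
mkdir -p pics; cat > h.py <<'E'
import numpy as np, cv2
from station import readout, imaging, job
def cam(n):
    c=imaging.camera(n); R=cv2.Rodrigues(np.array(c['rvec'],float))[0]
    c['R']=R; c['t']=np.array(c['tvec'],float).ravel(); c['K']=np.array(c['mtx'],float); c['C']=-R.T@c['t']; return c
def ray(c,uv):
    d=c['R'].T@np.linalg.inv(c['K'])@np.array([uv[0],uv[1],1.]); return d/np.linalg.norm(d)
def onz(c,uv,z):
    d=ray(c,uv); return c['C']+d*(z-c['C'][2])/d[2]
def proj(c,P):
    q=c['R']@np.array(P,float)+c['t']; q=c['K']@q; return q[:2]/q[2]
def save(img,name,s=1): cv2.imwrite('pics/'+name,cv2.resize(img[...,::-1],None,fx=s,fy=s,interpolation=cv2.INTER_CUBIC))
E
python3 - <<'E'
from h import *
a=cam('side');b=cam('top')
np.savez('first.npz',side=a['color'],top=b['color'])
save(a['color'],'s0.png',1.5);save(b['color'],'t0.png',1.5)
print(a['C'],b['C'],a['K'],b['K'],ray(a,(256,192)),ray(b,(256,192)));print(readout.get_obs())
E
```

```text
[0.49858224 0.68715614 1.06952198] [ 0.45252314 -0.09200249  1.29519663] [[410.05010509   0.         261.01417364]
 [  0.         410.05010509 200.44233424]
 [  0.           0.           1.        ]] [[414.2432751    0.         254.78183046]
 [  0.         414.2432751  189.77804842]
 [  0.           0.           1.        ]] [ 0.04973475 -0.64673782 -0.76108911] [ 0.05418474  0.01137459 -0.99846614]
{'time_s': 0.1, 'qpos': array([ 1.08942646e+00,  3.00422319e-01,  1.52150948e+00,  3.18795867e-05,
        1.32071244e+00, -6.65788863e-02]), 'joint_vel': array([ 0.00070378, -0.0017953 , -0.00238032, -0.00108778, -0.0001262 ,
       -0.00110914]), 'tau': array([-7.55140377e-05, -5.32656884e+01, -3.53276610e+01,  7.09116552e-02,
        2.35636916e-02, -1.14385380e-04]), 'ee_pos': array([0.22152456, 0.50315837, 0.20494338]), 'eef_rot': array([-3.14054546e+00, -1.00772527e-04,  2.72679372e+00]), 'force': array([-0.50696717,  0.38207607,  0.7282034 ]), 'moment': array([ 0.02002379,  0.02613077, -0.02311342]), 'grip_width': 0.09422255506745604}
```

View pics/t0.png

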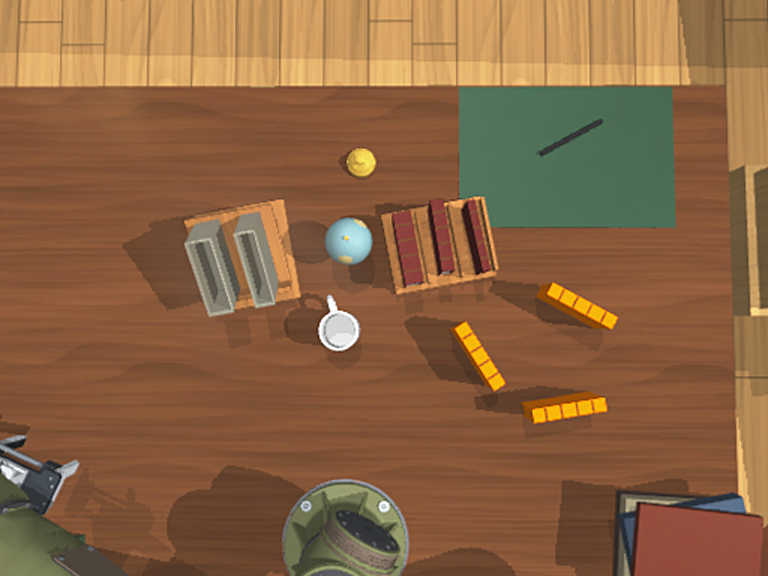

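View pics/s0.png

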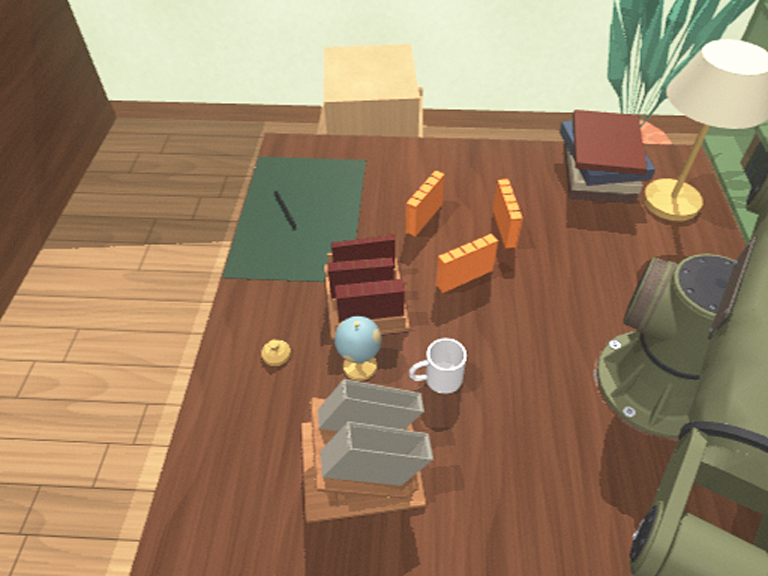

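```bash
python3 - <<'E'
from h import *
d=np.load('first.npz');T=d['top'];S=d['side']
def crop(I,x,y,w=100,h=75):
    p=cv2.resize(I[y:y+h,x:x+w],(400,300),interpolation=cv2.INTER_CUBIC)
    for k in range(0,w,10): cv2.line(p,(k*4,0),(k*4,6 if k%50 else 12),(255,0,255),1)
    for k in range(0,h,10): cv2.line(p,(0,k*4),(6,k*4),(255,0,255),1)
    return p
p=np.vstack([np.hstack([crop(T,115,138),crop(T,245,125)]),np.hstack([crop(S,200,250),crop(S,205,150)])])
save(p,'c1.png')
E
```

```text
(no output)
```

View pics/c1.png

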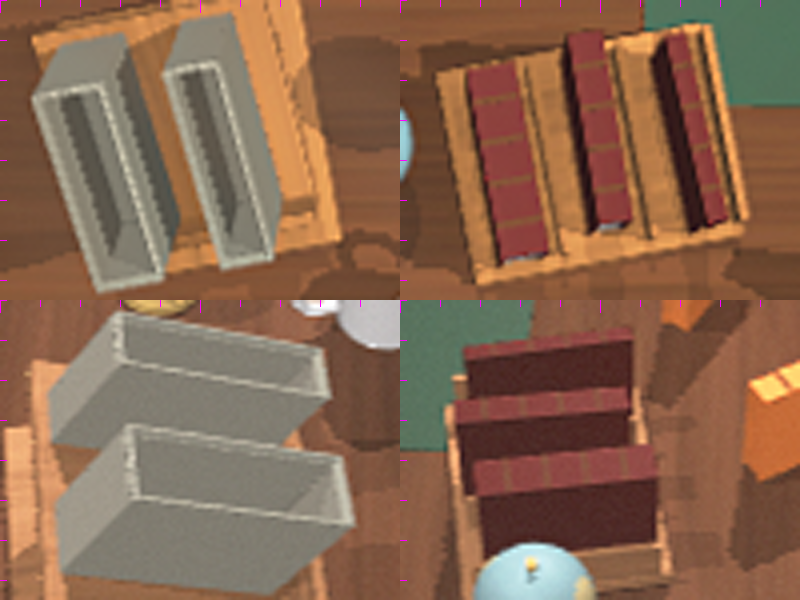

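```bash
cat > m.py <<'E'
from h import *
d=np.load('first.npz')
T=cam('top');S=cam('side')
hi,lo=.167+.5*.0755,.167-.5*.0755
def tp(p): return (p[0]/4+115,p[1]/4+138)
def sp(p): return (p[0]/4+200,(p[1]-300)/4+250)
def bp(p): return ((p[0]-400)/4+245,p[1]/4+125)
def rep(n,P):
    P=np.array(P); c=P.mean(0); e=(P[0]+P[1]-P[2]-P[3])/2; w=(P[0]+P[3]-P[1]-P[2])/2
    print(n,'c',c.round(4),'yaw',round(np.arctan2(e[1],e[0]),4),'len',np.linalg.norm(e[:2]).round(4),'wid',np.linalg.norm(w[:2]).round(4),'wyaw',np.arctan2(w[1],w[0]).round(4)-1.5708)
for n,q in dict(wide=[(35,95),(103,84),(163,278),(98,291)],narrow=[(163,73),(222,64),(273,258),(221,270)]).items():
    rep(n+' top',[onz(T,tp(p),z) for p,z in zip(q,[hi,hi,lo,lo])])
for n,q in dict(wide=[(133,497),(127,425),(345,458),(353,522)],narrow=[(125,358),(117,313),(325,348),(328,398)]).items():
    rep(n+' side',[onz(S,sp(p),z) for p,z in zip(q,[hi,hi,lo,lo])])
for n,q in dict(thick=[(470,72),(517,64),(548,255),(502,262)],medium=[(570,34),(604,33),(632,222),(600,230)],slim=[(667,35),(688,32),(725,220),(705,226)]).items():
    rep(n,[onz(T,bp(p),.114) for p in q])
bs=lambda p:((p[0]-400)/4+205,(p[1]-300)/4+150)
for n,q in dict(thick=[(476,494),(474,463),(654,445),(657,474)],medium=[(456,425),(456,402),(627,388),(628,408)]).items():
    rep(n+' side',[onz(S,bs(p),.114) for p in q])
for n,p,z in [('globe',(348/1.5,241/1.5),.1),('mug',(338/1.5,330/1.5),.085),('pw',(361/1.5,162/1.5),.03)]: print(n,onz(T,p,z).round(3))
E
python3 m.py
```

```text
wide top c [0.5309 0.2384 0.167 ] yaw 0.1757 len 0.1305 wid 0.0463 wyaw 0.1815
narrow top c [0.5453 0.1562 0.167 ] yaw 0.1769 len 0.13 wid 0.0387 wyaw 0.19040000000000012
wide side c [0.5265 0.2397 0.167 ] yaw 0.192 len 0.132 wid 0.0445 wyaw 0.15100000000000002
narrow side c [0.5411 0.1573 0.167 ] yaw 0.1851 len 0.1297 wid 0.0346 wyaw 0.15680000000000005
thick c [ 0.5921 -0.125   0.114 ] yaw 0.1636 len 0.139 wid 0.0337 wyaw 0.1624000000000001
medium c [ 0.6164 -0.1911  0.114 ] yaw 0.1458 len 0.1403 wid 0.0239 wyaw 0.13690000000000002
slim c [ 0.6175 -0.2588  0.114 ] yaw 0.188 len 0.139 wid 0.015 wyaw 0.21819999999999995
thick side c [ 0.5903 -0.1225  0.114 ] yaw 0.1874 len 0.1389 wid 0.0302 wyaw 0.14000000000000012
medium side c [ 0.6138 -0.187   0.114 ] yaw 0.1717 len 0.136 wid 0.0231 wyaw 0.10410000000000008
globe [ 0.608 -0.008  0.1  ]
mug [0.436 0.011 0.085]
pw [ 0.782 -0.029  0.03 ]
```

Candidates: red spines in the rack, native top px (272,165) thick, (293,157) medium and (320,157) slim. The orange look-alikes at (385,203), (320,237) and (377,273) are rejected. In the crop, wide case is left at (139,179) and narrow is right at (171,174). Both uphill ends are the far (+x) ends.

The tool only points down, so the plan is to pivot each book 30° in a soft grip with its near corner on the rack base. I then clamp it hard and insert.

Call:
{"name": "arm_command", "arguments": {"increments": [{"slide": [0, 0, 0.06], "gripper": 0.64}, {"slide": [0.03, -0.04, 0.1], "yaw": 0.15, "gripper": 0.64}, {"slide": [0.07, -0.09, 0.1], "yaw": 0.3, "gripper": 0.64}, {"slide": [0.1, -0.14, 0.1], "yaw": 0.45, "gripper": 0.64}, {"slide": [0.13, -0.19, 0.1], "yaw": 0.58, "gripper": 0.64}, {"slide": [0.16, -0.24, 0.1], "yaw": 0.58, "gripper": 0.64}, {"slide": [0.19, -0.29, 0.1], "yaw": 0.58, "gripper": 0.64}, {"slide": [0.22, -0.34, 0.1], "yaw": 0.58, "gripper": 0.64}], "grip_force": 5}}

```text
invalid input
```

Call:
{"name": "arm_command", "arguments": {"increments": [{"slide": [0.03, -0.05, 0], "gripper": 0.64}, {"slide": [0.06, -0.1, 0], "gripper": 0.64}, {"slide": [0.09, -0.15, 0], "gripper": 0.64}, {"slide": [0.12, -0.2, 0], "gripper": 0.64}, {"slide": [0.15, -0.24, 0], "gripper": 0.64}, {"slide": [0.19, -0.28, 0], "gripper": 0.64}, {"slide": [0.19, -0.281, 0], "gripper": 0.64}, {"slide": [0.19, -0.281, 0], "gripper": 0.64}]}}

```text
invalid input
```

Call:
{"name": "arm_command", "arguments": {"increments": [{"gripper": 0.64, "slide": [0.0, 0.0, 0.06], "yaw": 0.0}, {"slide": [0.03, -0.04, 0.1], "yaw": 0.15, "gripper": 0.64}, {"slide": [0.07, -0.09, 0.1], "yaw": 0.3, "gripper": 0.64}, {"slide": [0.1, -0.14, 0.1], "yaw": 0.45, "gripper": 0.64}, {"slide": [0.13, -0.19, 0.1], "yaw": 0.58, "gripper": 0.64}, {"slide": [0.16, -0.24, 0.1], "yaw": 0.58, "gripper": 0.64}, {"slide": [0.19, -0.29, 0.1], "yaw": 0.58, "gripper": 0.64}, {"slide": [0.22, -0.34, 0.1], "yaw": 0.58, "gripper": 0.64}], "grip_force": 5}}

```text
time_s: 1.2
ee_pos: [0.4423, 0.1615, 0.3055]
eef_rot: [3.142, 0.0, -2.976]
force: [0.7, 0.3, -1.0]
grip_width: 0.0599
```

Call:
{"name": "arm_command", "arguments": {"increments": [{"slide": [0.03, -0.05, 0], "yaw": 0, "gripper": 0.64}, {"slide": [0.06, -0.1, 0], "yaw": 0, "gripper": 0.64}, {"slide": [0.09, -0.15, 0], "yaw": 0, "gripper": 0.64}, {"slide": [0.12, -0.2, 0], "yaw": 0, "gripper": 0.64}, {"slide": [0.155, -0.24, -0.03], "yaw": 0, "gripper": 0.64}, {"slide": [0.189, -0.28, -0.08], "yaw": 0, "gripper": 0.64}, {"slide": [0.189, -0.28, -0.13], "yaw": 0, "gripper": 0.64}, {"slide": [0.189, -0.28, -0.16], "yaw": 0, "gripper": 0.64}]}}

```text
time_s: 2.2
ee_pos: [0.6297, -0.1172, 0.1415]
eef_rot: [3.14, -0.004, -2.977]
force: [0.5, -0.5, 0.6]
grip_width: 0.0601
```

```bash
python3 - <<'E'
from h import *
a=cam('side');b=cam('top')
p=np.hstack([cv2.resize(b['color'][100:220,230:350],(400,400)),cv2.resize(a['color'][120:240,190:310],(400,400))])
save(p,'g1.png');print(readout.get_obs()['ee_pos'],readout.get_obs()['time_s'])
E
```

```text
[ 0.62911458 -0.11646013  0.14150951] 2.3
```

View pics/g1.png

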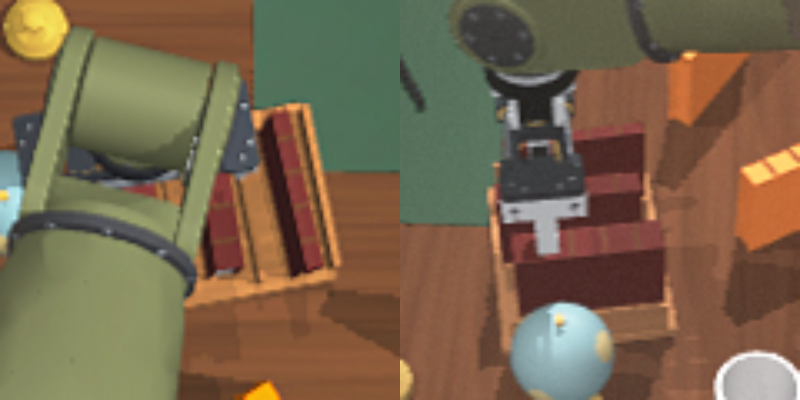

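Call:
{"name": "arm_command", "arguments": {"increments": [{"slide": [0.001, -0.001, -0.02], "yaw": 0, "gripper": 0.64}, {"slide": [0.001, -0.001, -0.04], "yaw": 0, "gripper": 0.64}, {"slide": [0.001, -0.001, -0.06], "yaw": 0, "gripper": 0.64}, {"slide": [0.001, -0.001, -0.06], "yaw": 0, "gripper": 0.64}, {"slide": [0.001, -0.001, -0.06], "yaw": 0, "gripper": 0.3}, {"slide": [0.001, -0.001, -0.06], "yaw": 0, "gripper": 0.3}, {"slide": [0.001, -0.001, -0.06], "yaw": 0, "gripper": 0.3}, {"slide": [0.001, -0.001, -0.06], "yaw": 0, "gripper": 0.3}], "grip_force": 5}}

```text
time_s: 3.3
ee_pos: [0.6319, -0.1176, 0.086]
eef_rot: [-3.141, 0.001, -2.976]
force: [-0.6, 1.0, 3.4]
grip_width: 0.0363
```

Call:
{"name": "arm_command", "arguments": {"increments": [{"slide": [-0.006, -0.001, 0.007], "yaw": 0, "gripper": 0.3}, {"slide": [-0.0126, -0.002, 0.0137], "yaw": 0, "gripper": 0.3}, {"slide": [-0.0196, -0.0033, 0.0199], "yaw": 0, "gripper": 0.3}, {"slide": [-0.027, -0.0045, 0.0256], "yaw": 0, "gripper": 0.3}, {"slide": [-0.0346, -0.0058, 0.0308], "yaw": 0, "gripper": 0.3}, {"slide": [-0.0427, -0.0071, 0.0355], "yaw": 0, "gripper": 0.3}, {"slide": [-0.051, -0.0085, 0.0397], "yaw": 0, "gripper": 0.3}, {"slide": [-0.0596, -0.01, 0.0433], "yaw": 0, "gripper": 0.3}], "grip_force": 5}}

```text
time_s: 4.3
ee_pos: [0.5716, -0.1277, 0.1291]
eef_rot: [-3.141, 0.0, -2.976]
force: [1.8, 0.2, -1.4]
grip_width: 0.0359
```

```bash
python3 - <<'E'
from h import *
a=cam('side');b=cam('top')
p=np.hstack([cv2.resize(b['color'][100:220,230:350],(400,400)),cv2.resize(a['color'][120:240,190:310],(400,400))])
save(p,'g2.png');o=readout.get_obs();print(o['ee_pos'],o['force'],o['grip_width'])
E
```

```text
[ 0.57137671 -0.12785324  0.12921729] [-0.3595455  -0.25078347  0.32331495] 0.0358714134452614
```

View pics/g2.png

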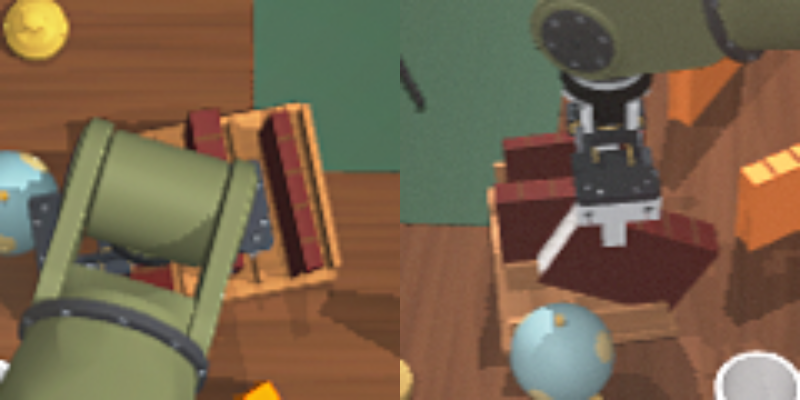

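Call:
{"name": "arm_command", "arguments": {"increments": [{"slide": [0, 0, 0], "yaw": 0, "gripper": 0.3}, {"slide": [0, 0, 0], "yaw": 0, "gripper": 0.3}, {"slide": [0, 0, 0.02], "yaw": 0, "gripper": 0.3}, {"slide": [0, 0, 0.06], "yaw": 0, "gripper": 0.3}, {"slide": [0, 0, 0.1], "yaw": 0, "gripper": 0.3}, {"slide": [0, 0, 0.15], "yaw": 0, "gripper": 0.3}, {"slide": [0, 0, 0.2], "yaw": 0, "gripper": 0.3}, {"slide": [0, 0, 0.23], "yaw": 0, "gripper": 0.3}], "grip_force": 45}}

```text
time_s: 5.4
ee_pos: [0.5723, -0.1276, 0.3608]
eef_rot: [-3.141, 0.002, -2.976]
force: [0.8, 0.5, -4.0]
grip_width: 0.0354
```

```bash
python3 - <<'E'
from h import *
a=cam('side');b=cam('top')
np.savez('lift.npz',side=a['color'],top=b['color'])
c=a['color'];hsv=cv2.cvtColor(c,cv2.COLOR_RGB2HSV)
m=((hsv[...,0]<8)|(hsv[...,0]>172))&(hsv[...,1]>110)&(hsv[...,2]<150)
n,l,s,ce=cv2.connectedComponentsWithStats(m.astype(np.uint8))
for i in range(1,n):
    if s[i,4]>300: print(s[i],ce[i])
p=c[60:300,150:400].copy();save(p,'g3.png',2.4);o=readout.get_obs();print(o['ee_pos'],o['force'],o['grip_width'])
E
```

```text
[ 219  120   70   79 3100] [250.22322581 159.36709677]
[ 0.57273319 -0.12771871  0.36129518] [-0.15151128 -0.13006299 -2.82958283] 0.035837962386899104
```

View pics/g3.png

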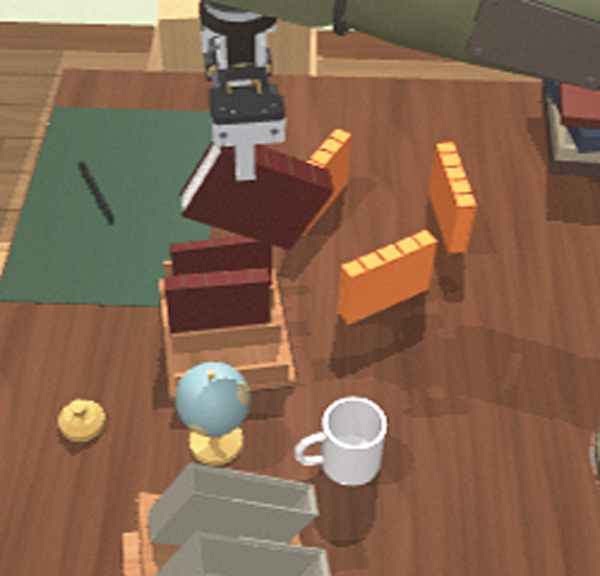

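```bash
cat >> h.py <<'E'
def onplane(c,uv,p,n):
    d=ray(c,uv); return c['C']+d*(np.dot(p-c['C'],n)/np.dot(d,n))
def face(c,pts,half,yaw):
    o=readout.get_obs(); n=np.array([-np.sin(yaw),np.cos(yaw),0]); u=np.array([np.cos(yaw),np.sin(yaw),0])
    G=o['ee_pos']+[0,0,.019]
    return np.array([[np.dot(onplane(c,p,G+half*n,n)-G,u),onplane(c,p,G+half*n,n)[2]-G[2]] for p in pts])
E
python3 - <<'E'
from h import *
c=cam('side')
q=[(183,207),(290,249),(331,193),(222,147)]
f=face(c,[(x/2.4+150,y/2.4+60) for x,y in q],.018,.165)
print((f*1000).round(1))
for i,j in [(0,1),(1,2),(3,2),(0,3)]:
    v=f[j]-f[i];print(i,j,np.linalg.norm(v).round(4),np.degrees(np.arctan2(v[1],v[0])).round(2))
E
```

```text
[[  66.4  -52.3]
 [ -52.9 -131.9]
 [ -97.3  -49.1]
 [  20.4   27.3]]
0 1 0.1434 -146.28
1 2 0.094 118.2
3 2 0.1403 -147.04
0 3 0.0919 120.02
```

Call:
{"name": "arm_command", "arguments": {"increments": [{"slide": [-0.004, 0.025, 0], "yaw": 0.002, "gripper": 0.3}, {"slide": [-0.012, 0.07, 0], "yaw": 0.004, "gripper": 0.3}, {"slide": [-0.02, 0.12, 0], "yaw": 0.006, "gripper": 0.3}, {"slide": [-0.03, 0.18, 0], "yaw": 0.008, "gripper": 0.3}, {"slide": [-0.04, 0.24, 0], "yaw": 0.01, "gripper": 0.3}, {"slide": [-0.05, 0.3, 0], "yaw": 0.012, "gripper": 0.3}, {"slide": [-0.058, 0.345, 0], "yaw": 0.013, "gripper": 0.3}, {"slide": [-0.061, 0.363, 0], "yaw": 0.013, "gripper": 0.3}]}}

```text
time_s: 6.55
ee_pos: [0.5102, 0.2374, 0.3562]
eef_rot: [-3.141, -0.003, -2.961]
force: [-0.7, -1.1, -3.9]
grip_width: 0.0355
```

Call:
{"name": "arm_command", "arguments": {"increments": [{"slide": [0, 0, 0], "yaw": 0, "gripper": 0.3}, {"slide": [0, 0, -0.02], "yaw": 0, "gripper": 0.3}, {"slide": [0, 0, -0.05], "yaw": 0, "gripper": 0.3}, {"slide": [0, 0, -0.08], "yaw": 0, "gripper": 0.3}, {"slide": [0, 0, -0.1], "yaw": 0, "gripper": 0.3}, {"slide": [0, 0, -0.1], "yaw": 0, "gripper": 0.3}]}}

```text
time_s: 7.3
ee_pos: [0.5109, 0.2338, 0.257]
eef_rot: [-3.141, -0.003, -2.965]
force: [0.3, 0.1, -2.9]
grip_width: 0.0357
```

```bash
python3 - <<'E'
from h import *
a=cam('side');b=cam('top')
A=cv2.resize(a['color'][210:350,180:310],(520,560),interpolation=cv2.INTER_CUBIC)
B=cv2.resize(b['color'][130:270,110:180],(280,560),interpolation=cv2.INTER_CUBIC)
save(np.hstack([A,B]),'g4.png');o=readout.get_obs();print(o['ee_pos'],o['eef_rot'],o['force'],o['grip_width'])
E
```

```text
[0.51149317 0.23453774 0.25932032] [-3.14155657e+00  5.08377645e-04 -2.96447596e+00] [-0.09540882 -0.44957072 -3.05358433] 0.03567098294024504
```

View pics/g4.png

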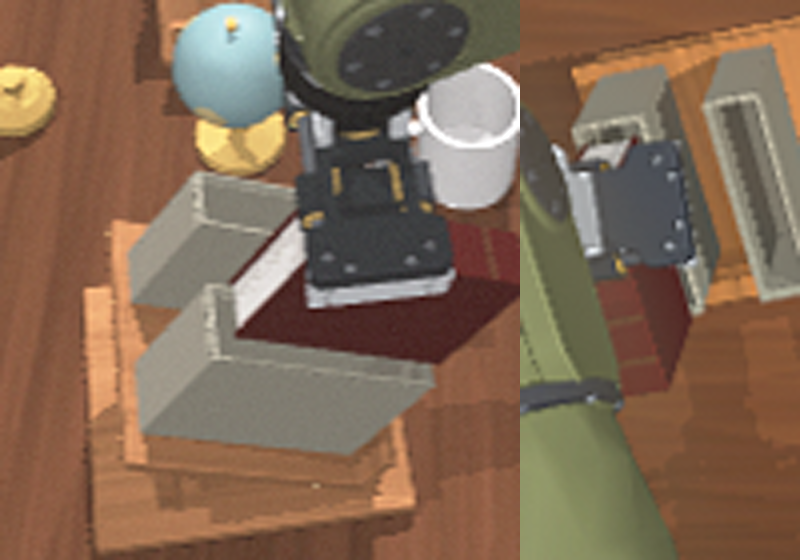

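```bash
python3 - <<'E'
from h import *
S=cam('side');T=cam('top');o=readout.get_obs()
yaw=.178;u=np.array([np.cos(yaw),np.sin(yaw),0]);n=np.array([-u[1],u[0],0]);z=np.array([0,0,1.])
G=o['ee_pos']+.019*z
for M in [np.array([.529,.2385,.167])]:
    X=.866*u+.5*z; Z=-.5*u+.866*z
    bk=[onplane(S,(x/4+180,y/4+210),G+.018*n,n) for x,y in [(236,335),(437,362)]]
    rm=[onplane(S,(x/4+180,y/4+210),M+.0235*n,n) for x,y in [(212,357),(433,383)]]
    for P in bk+rm: print((1000*np.array([(P-M)@X,(P-M)@Z])).round(1))
    pt=G-.1006*u-.0477*z-.018*n; print('book corner pred',proj(T,pt),'seen',(147,227))
    # rim low -y outer corner
    pr=M-.0755*X-.0235*n; print('rim corner pred',proj(T,pr),'seen',(115+163/4,138+278/4))
    for s,p in [((1,1),(35,95)),((1,-1),(103,84)),((-1,-1),(163,278)),((-1,1),(98,291))]:
        print(proj(T,M+s[0]*.0755*X+s[1]*.0235*n)-np.array([115+p[0]/4,138+p[1]/4]))
    for s,p in [((1,1),(133,497)),((1,-1),(127,425)),((-1,-1),(345,458)),((-1,1),(353,522))]:
        print('S',proj(S,M+s[0]*.0755*X+s[1]*.0235*n)-np.array([200+p[0]/4,250+(p[1]-300)/4]))
    print('G pred vs book corner in T of tcp-y', (pt-M)@n)
E
```

```text
[65.9 14.8]
[-70.4  17.1]
[72.7 -3. ]
[-76.1   1.9]
book corner pred [147.15659381 228.5062816 ] seen (147, 227)
rim corner pred [155.84242149 208.38447866] seen (155.75, 207.5)
[-0.29433372  0.83815683]
[0.08834789 0.50085728]
[0.09242149 0.88447866]
[-0.04082519  0.53689193]
S [-0.75020479 -0.74001216]
S [-0.86667282 -1.09843022]
S [-1.71421897 -0.79439756]
S [-0.62836463  0.56438118]
G pred vs book corner in T of tcp-y -0.01836680112827243
```

Call:
{"name": "arm_command", "arguments": {"increments": [{"slide": [0.0025, 0.0004, -0.0043], "yaw": 0, "gripper": 0.3}, {"slide": [0.0049, 0.0009, -0.0087], "yaw": 0, "gripper": 0.3}, {"slide": [0.0074, 0.0013, -0.013], "yaw": 0, "gripper": 0.3}, {"slide": [0.0098, 0.0018, -0.0173], "yaw": 0, "gripper": 0.3}, {"slide": [0.0123, 0.0022, -0.0217], "yaw": 0, "gripper": 0.3}, {"slide": [0.0135, 0.0024, -0.0238], "yaw": 0, "gripper": 0.3}, {"slide": [0.0135, 0.0024, -0.0238], "yaw": 0, "gripper": 0.3}]}}

```text
time_s: 8.38
ee_pos: [0.5246, 0.2378, 0.2348]
eef_rot: [3.142, -0.0, -2.963]
force: [0.3, 0.0, -3.0]
grip_width: 0.0355
```

Call:
{"name": "arm_command", "arguments": {"increments": [{"slide": [0.0025, 0.0004, -0.0043], "yaw": 0, "gripper": 0.3}, {"slide": [0.0049, 0.0009, -0.0087], "yaw": 0, "gripper": 0.3}, {"slide": [0.0074, 0.0013, -0.013], "yaw": 0, "gripper": 0.3}, {"slide": [0.0098, 0.0018, -0.0173], "yaw": 0, "gripper": 0.3}, {"slide": [0.0123, 0.0022, -0.0217], "yaw": 0, "gripper": 0.3}, {"slide": [0.0148, 0.0026, -0.026], "yaw": 0, "gripper": 0.3}, {"slide": [0.0172, 0.0031, -0.0303], "yaw": 0, "gripper": 0.3}, {"slide": [0.0172, 0.0031, -0.0303], "yaw": 0, "gripper": 0.3}], "grip_force": 20}}

```text
time_s: 9.38
ee_pos: [0.5419, 0.2409, 0.2043]
eef_rot: [3.142, -0.0, -2.963]
force: [1.4, 2.2, -3.9]
grip_width: 0.0359
```

Call:
{"name": "arm_command", "arguments": {"increments": [{"slide": [0.0025, 0.0004, -0.0043], "yaw": 0, "gripper": 0.3}, {"slide": [0.0049, 0.0009, -0.0087], "yaw": 0, "gripper": 0.3}, {"slide": [0.0074, 0.0013, -0.013], "yaw": 0, "gripper": 0.3}, {"slide": [0.0074, 0.0013, -0.013], "yaw": 0, "gripper": 0.3}], "grip_force": 12}}

```text
time_s: 9.88
ee_pos: [0.5492, 0.2421, 0.1911]
eef_rot: [-3.141, -0.0, -2.963]
force: [1.2, 2.7, -4.1]
grip_width: 0.0361
```

Call:
{"name": "arm_command", "arguments": {"increments": [{"slide": [0, 0, 0], "yaw": 0, "gripper": 0.64}, {"slide": [0, 0, 0], "yaw": 0, "gripper": 0.64}, {"slide": [0, 0, 0], "yaw": 0, "gripper": 0.64}, {"slide": [0, 0, 0.03], "yaw": 0, "gripper": 0.64}, {"slide": [-0.005, -0.001, 0.07], "yaw": 0, "gripper": 0.64}, {"slide": [-0.02, -0.0035, 0.08], "yaw": 0, "gripper": 0.0}, {"slide": [-0.02, -0.0035, 0.08], "yaw": 0, "gripper": 0.0}, {"slide": [-0.02, -0.0035, 0.08], "yaw": 0, "gripper": 0.0}]}}

```text
time_s: 10.88
ee_pos: [0.5293, 0.2386, 0.2709]
eef_rot: [-3.141, -0.001, -2.963]
force: [-0.6, -0.6, 0.3]
grip_width: 0.0334
```

```bash
python3 - <<'E'
from h import *
a=cam('side');b=cam('top')
A=cv2.resize(a['color'][210:350,180:310],(520,560),interpolation=cv2.INTER_CUBIC)
B=cv2.resize(b['color'][130:270,110:180],(280,560),interpolation=cv2.INTER_CUBIC)
save(np.hstack([A,B]),'g5.png');o=readout.get_obs();print(o['ee_pos'],o['force'],o['grip_width'])
E
```

```text
[0.52929478 0.23854371 0.27065868] [-0.13483035 -0.1113484  -0.15538012] 0.025656148351793532
```

View pics/g5.png

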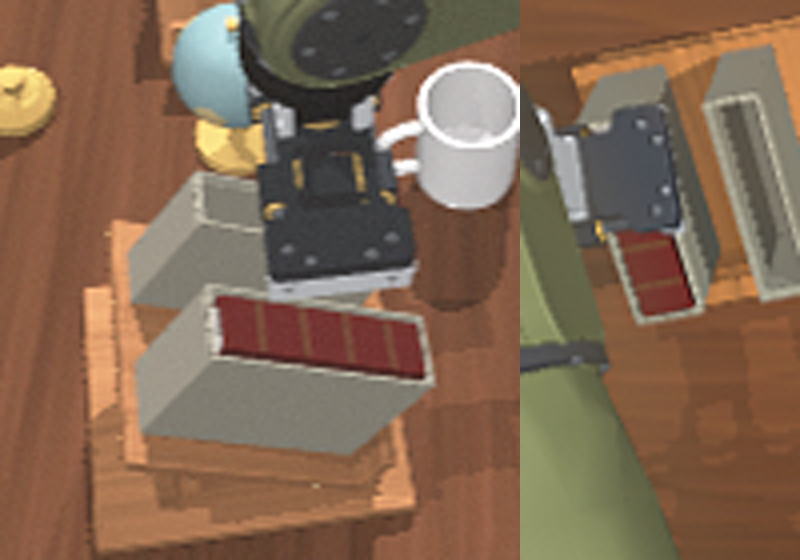

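Call:
{"name": "arm_command", "arguments": {"increments": [{"slide": [0, 0, -0.04], "yaw": 0, "gripper": 0.0}, {"slide": [0, 0, -0.08], "yaw": 0, "gripper": 0.0}, {"slide": [0, 0, -0.09], "yaw": 0, "gripper": 0.0}, {"slide": [0, 0, -0.093], "yaw": 0, "gripper": 0.0}, {"slide": [0, 0, -0.095], "yaw": 0, "gripper": 0.0}, {"slide": [0, 0, -0.096], "yaw": 0, "gripper": 0.0}, {"slide": [0, 0, -0.097], "yaw": 0, "gripper": 0.0}]}}

```text
time_s: 11.85
ee_pos: [0.5293, 0.2387, 0.1752]
eef_rot: [3.141, 0.001, -2.963]
force: [0.4, -0.1, -0.7]
grip_width: 0.0004
```

Call:
{"name": "arm_command", "arguments": {"increments": [{"slide": [0, 0, -0.001], "yaw": 0, "gripper": 0.0}, {"slide": [0, 0, -0.002], "yaw": 0, "gripper": 0.0}, {"slide": [0, 0, -0.003], "yaw": 0, "gripper": 0.0}, {"slide": [0, 0, -0.0035], "yaw": 0, "gripper": 0.0}]}}

```text
time_s: 12.35
ee_pos: [0.5298, 0.2388, 0.173]
eef_rot: [3.141, 0.003, -2.963]
force: [-2.8, -2.2, 14.9]
grip_width: 0.0006
```

Call:
{"name": "arm_command", "arguments": {"increments": [{"slide": [0, 0, 0.04], "yaw": 0, "gripper": 0.1}, {"slide": [0, 0, 0.09], "yaw": 0, "gripper": 0.53}, {"slide": [0.01, -0.04, 0.12], "yaw": 0, "gripper": 0.53}, {"slide": [0.026, -0.095, 0.12], "yaw": -0.013, "gripper": 0.53}, {"slide": [0.043, -0.15, 0.12], "yaw": -0.013, "gripper": 0.53}, {"slide": [0.06, -0.205, 0.12], "yaw": -0.013, "gripper": 0.53}, {"slide": [0.077, -0.26, 0.12], "yaw": -0.013, "gripper": 0.53}, {"slide": [0.094, -0.315, 0.12], "yaw": -0.013, "gripper": 0.53}], "grip_force": 5}}

```text
time_s: 13.35
ee_pos: [0.6234, -0.0782, 0.2912]
eef_rot: [3.142, 0.0, -2.976]
force: [0.2, -0.0, 0.6]
grip_width: 0.0496
```

Call:
{"name": "arm_command", "arguments": {"increments": [{"slide": [0.017, -0.055, 0], "yaw": 0, "gripper": 0.53}, {"slide": [0.031, -0.1, 0], "yaw": 0, "gripper": 0.53}, {"slide": [0.032, -0.106, -0.04], "yaw": 0, "gripper": 0.53}, {"slide": [0.032, -0.106, -0.09], "yaw": 0, "gripper": 0.53}, {"slide": [0.032, -0.106, -0.13], "yaw": 0, "gripper": 0.53}, {"slide": [0.032, -0.106, -0.14], "yaw": 0, "gripper": 0.53}, {"slide": [0.032, -0.106, -0.14], "yaw": 0, "gripper": 0.53}]}}

```text
time_s: 14.22
ee_pos: [0.6554, -0.1824, 0.1519]
eef_rot: [-3.141, 0.0, -2.976]
force: [0.7, -0.2, 0.3]
grip_width: 0.0498
```

```bash
python3 - <<'E'
from h import *
a=cam('side');b=cam('top')
A=cv2.resize(a['color'][120:240,190:310],(400,400),interpolation=cv2.INTER_CUBIC)
B=cv2.resize(b['color'][100:220,230:350],(400,400),interpolation=cv2.INTER_CUBIC)
save(np.hstack([B,A]),'g6.png');o=readout.get_obs();print(o['ee_pos'],o['eef_rot'],o['force'],o['grip_width'])
E
```

```text
[ 0.65588272 -0.18254811  0.15327823] [-3.14022078e+00  2.47384552e-03 -2.97630277e+00] [-0.25267176  0.28474237  0.10959406] 0.049876752878941666
```

View pics/g6.png

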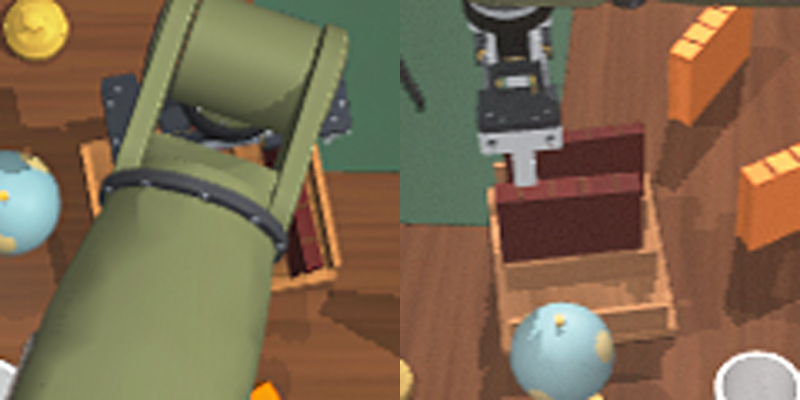

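Finger is above the far part of the medium book (side crop px (524,165)), the slim book is untouched behind it, and the thick slot is empty. Descend and grip softly.

Call:
{"name": "arm_command", "arguments": {"increments": [{"slide": [0, 0, -0.02], "yaw": 0, "gripper": 0.53}, {"slide": [0, 0, -0.045], "yaw": 0, "gripper": 0.53}, {"slide": [0, 0, -0.066], "yaw": 0, "gripper": 0.53}, {"slide": [0, 0, -0.066], "yaw": 0, "gripper": 0.53}, {"slide": [0, 0, -0.066], "yaw": 0, "gripper": 0.2}, {"slide": [0, 0, -0.066], "yaw": 0, "gripper": 0.2}, {"slide": [0, 0, -0.066], "yaw": 0, "gripper": 0.2}, {"slide": [0, 0, -0.066], "yaw": 0, "gripper": 0.2}], "grip_force": 4}}

```text
time_s: 15.32
ee_pos: [0.6555, -0.1826, 0.0859]
eef_rot: [-3.141, 0.001, -2.976]
force: [1.8, -1.2, 4.4]
grip_width: 0.0266
```

Same arc as before to pivot to 30°, then clamp.

Call:
{"name": "arm_command", "arguments": {"increments": [{"slide": [-0.006, -0.001, 0.007], "yaw": 0, "gripper": 0.2}, {"slide": [-0.0126, -0.002, 0.0137], "yaw": 0, "gripper": 0.2}, {"slide": [-0.0196, -0.0033, 0.0199], "yaw": 0, "gripper": 0.2}, {"slide": [-0.027, -0.0045, 0.0256], "yaw": 0, "gripper": 0.2}, {"slide": [-0.0346, -0.0058, 0.0308], "yaw": 0, "gripper": 0.2}, {"slide": [-0.0427, -0.0071, 0.0355], "yaw": 0, "gripper": 0.2}, {"slide": [-0.051, -0.0085, 0.0397], "yaw": 0, "gripper": 0.2}, {"slide": [-0.0596, -0.01, 0.0433], "yaw": 0, "gripper": 0.2}], "grip_force": 4}}

```text
time_s: 16.32
ee_pos: [0.5951, -0.1924, 0.1289]
eef_rot: [-3.141, 0.0, -2.976]
force: [1.5, 1.5, -0.3]
grip_width: 0.0262
```

Call:
{"name": "arm_command", "arguments": {"increments": [{"slide": [0, 0, 0], "yaw": 0, "gripper": 0.2}, {"slide": [0, 0, 0], "yaw": 0, "gripper": 0.2}, {"slide": [0, 0, 0.02], "yaw": 0, "gripper": 0.2}, {"slide": [0, 0, 0.06], "yaw": 0, "gripper": 0.2}, {"slide": [0, 0, 0.1], "yaw": 0, "gripper": 0.2}, {"slide": [0, 0, 0.15], "yaw": 0, "gripper": 0.2}, {"slide": [0, 0, 0.2], "yaw": 0, "gripper": 0.2}, {"slide": [0, 0, 0.23], "yaw": 0, "gripper": 0.2}], "grip_force": 45}}

```text
time_s: 17.32
ee_pos: [0.5958, -0.1922, 0.3608]
eef_rot: [-3.141, 0.002, -2.976]
force: [-0.7, -0.4, -3.1]
grip_width: 0.0259
```

Call:
{"name": "arm_command", "arguments": {"increments": [{"slide": [-0.004, 0.02, 0], "yaw": 0.002, "gripper": 0.2}, {"slide": [-0.012, 0.06, 0], "yaw": 0.004, "gripper": 0.2}, {"slide": [-0.022, 0.11, 0], "yaw": 0.006, "gripper": 0.2}, {"slide": [-0.034, 0.17, 0], "yaw": 0.008, "gripper": 0.2}, {"slide": [-0.046, 0.23, 0], "yaw": 0.01, "gripper": 0.2}, {"slide": [-0.058, 0.29, 0], "yaw": 0.012, "gripper": 0.2}, {"slide": [-0.066, 0.33, 0], "yaw": 0.013, "gripper": 0.2}, {"slide": [-0.069, 0.345, 0], "yaw": 0.013, "gripper": 0.2}]}}

```text
time_s: 18.32
ee_pos: [0.5252, 0.1552, 0.3567]
eef_rot: [3.141, -0.002, -2.96]
force: [0.1, -0.9, -2.8]
grip_width: 0.0257
```

Call:
{"name": "arm_command", "arguments": {"increments": [{"slide": [0, 0, 0], "yaw": 0, "gripper": 0.2}, {"slide": [0, 0, -0.02], "yaw": 0, "gripper": 0.2}, {"slide": [0, 0, -0.05], "yaw": 0, "gripper": 0.2}, {"slide": [0, 0, -0.08], "yaw": 0, "gripper": 0.2}, {"slide": [0, 0, -0.1], "yaw": 0, "gripper": 0.2}, {"slide": [0, 0, -0.1], "yaw": 0, "gripper": 0.2}, {"slide": [0, 0, -0.1], "yaw": 0, "gripper": 0.2}]}}

```text
time_s: 19.2
ee_pos: [0.527, 0.152, 0.2593]
eef_rot: [-3.142, 0.001, -2.964]
force: [0.9, -0.5, -2.0]
grip_width: 0.0257
```

```bash
python3 - <<'E'
from h import *
a=cam('side');b=cam('top')
A=cv2.resize(a['color'][210:350,180:310],(520,560),interpolation=cv2.INTER_CUBIC)
B=cv2.resize(b['color'][130:270,130:200],(280,560),interpolation=cv2.INTER_CUBIC)
save(np.hstack([A,B]),'g7.png');o=readout.get_obs();print(o['ee_pos'],o['eef_rot'],o['force'],o['grip_width'])
E
```

```text
[0.52693592 0.15234062 0.2594306 ] [ 3.14158421e+00  1.51129398e-03 -2.96386993e+00] [-0.21656095 -0.51214502 -1.83914003] 0.025812994668593353
```

View pics/g7.png

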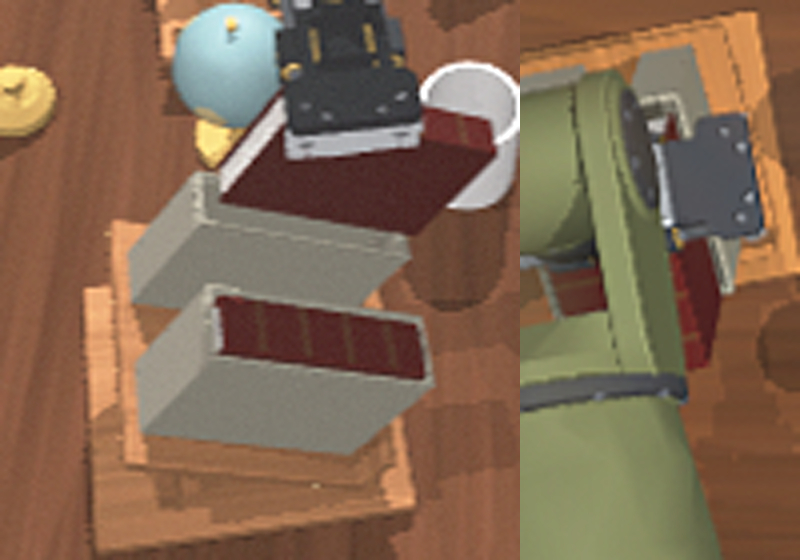

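```bash
python3 - <<'E'
from h import *
S=cam('side');T=cam('top');o=readout.get_obs()
yaw=.178;u=np.array([np.cos(yaw),np.sin(yaw),0]);n=np.array([-u[1],u[0],0]);z=np.array([0,0,1.])
G=o['ee_pos']+.019*z;M=np.array([.5437,.1563,.167])
X=.866*u+.5*z; Z=-.5*u+.866*z
bk=[onplane(S,(x/4+180,y/4+210),G+.013*n,n) for x,y in [(222,199),(413,236)]]
rm=[onplane(S,(x/4+180,y/4+210),M+.0185*n,n) for x,y in [(204,218),(408,259)]]
for P in bk+rm: print((1000*np.array([(P-M)@X,(P-M)@Z])).round(1))
pt=G-.1006*u-.0477*z-.013*n; print('book corner pred',proj(T,pt),'seen',(130+(697-520)/4,130+368/4))
for s,p in [((1,1),(163,73)),((1,-1),(222,64)),((-1,-1),(273,258)),((-1,1),(221,270))]:
    print(proj(T,M+s[0]*.0755*X+s[1]*.0185*n)-np.array([115+p[0]/4,138+p[1]/4]))
print('lat',(G-M)@n, (G-M)@u)
E
```

```text
[67.2 16.5]
[-71.2  14.8]
[72.9  2.5]
[-77.1  -2.6]
book corner pred [177.37890955 222.99155063] seen (174.25, 222.0)
[0.44796454 0.55568998]
[-0.61034073  0.37394236]
[-0.02718211  1.06500268]
[0.06874614 0.35105087]
lat -0.0006985215129607904 -0.017327116499642293
```

Call:
{"name": "arm_command", "arguments": {"increments": [{"slide": [0.0024, 0.001, -0.0043], "yaw": 0, "gripper": 0.2}, {"slide": [0.0048, 0.0015, -0.0087], "yaw": 0, "gripper": 0.2}, {"slide": [0.0073, 0.0019, -0.013], "yaw": 0, "gripper": 0.2}, {"slide": [0.0097, 0.0024, -0.0173], "yaw": 0, "gripper": 0.2}, {"slide": [0.0122, 0.0028, -0.0217], "yaw": 0, "gripper": 0.2}, {"slide": [0.0134, 0.003, -0.0238], "yaw": 0, "gripper": 0.2}, {"slide": [0.0134, 0.003, -0.0238], "yaw": 0, "gripper": 0.2}]}}

```text
time_s: 20.27
ee_pos: [0.5401, 0.1557, 0.2345]
eef_rot: [3.142, 0.0, -2.963]
force: [2.7, 0.9, -1.8]
grip_width: 0.0253
```

Call:
{"name": "arm_command", "arguments": {"increments": [{"slide": [0.003, 0.0005, -0.0043], "yaw": 0, "gripper": 0.2}, {"slide": [0.0054, 0.001, -0.0087], "yaw": 0, "gripper": 0.2}, {"slide": [0.0079, 0.0014, -0.013], "yaw": 0, "gripper": 0.2}, {"slide": [0.0103, 0.0019, -0.0173], "yaw": 0, "gripper": 0.2}, {"slide": [0.0128, 0.0023, -0.0217], "yaw": 0, "gripper": 0.2}, {"slide": [0.0153, 0.0027, -0.026], "yaw": 0, "gripper": 0.2}, {"slide": [0.0177, 0.0032, -0.0303], "yaw": 0, "gripper": 0.2}, {"slide": [0.0177, 0.0032, -0.0303], "yaw": 0, "gripper": 0.2}], "grip_force": 20}}

```text
time_s: 21.28
ee_pos: [0.5577, 0.1588, 0.204]
eef_rot: [-3.142, -0.0, -2.963]
force: [-1.8, 0.3, -2.0]
grip_width: 0.026
```

Low forces. On to about 60 mm deep, then release, rise and shut the fingers above the spine centre.

Call:
{"name": "arm_command", "arguments": {"increments": [{"slide": [0.0025, 0.0004, -0.0043], "yaw": 0, "gripper": 0.2}, {"slide": [0.0049, 0.0009, -0.0087], "yaw": 0, "gripper": 0.2}, {"slide": [0.0074, 0.0013, -0.013], "yaw": 0, "gripper": 0.2}, {"slide": [0.0074, 0.0013, -0.013], "yaw": 0, "gripper": 0.2}], "grip_force": 10}}

```text
time_s: 21.78
ee_pos: [0.5651, 0.1601, 0.1909]
eef_rot: [3.142, -0.0, -2.963]
force: [0.1, 0.1, -2.6]
grip_width: 0.0258
```

Call:
{"name": "arm_command", "arguments": {"increments": [{"slide": [0, 0, 0], "yaw": 0, "gripper": 0.5}, {"slide": [0, 0, 0], "yaw": 0, "gripper": 0.5}, {"slide": [0, 0, 0], "yaw": 0, "gripper": 0.5}, {"slide": [0, 0, 0.03], "yaw": 0, "gripper": 0.5}, {"slide": [-0.005, -0.001, 0.07], "yaw": 0, "gripper": 0.5}, {"slide": [-0.021, -0.0037, 0.08], "yaw": 0, "gripper": 0.0}, {"slide": [-0.021, -0.0037, 0.08], "yaw": 0, "gripper": 0.0}, {"slide": [-0.021, -0.0037, 0.08], "yaw": 0, "gripper": 0.0}]}}

```text
time_s: 22.78
ee_pos: [0.5442, 0.1565, 0.2706]
eef_rot: [-3.142, -0.001, -2.963]
force: [0.0, 0.4, -0.5]
grip_width: 0.02
```

Call:
{"name": "arm_command", "arguments": {"increments": [{"slide": [0, 0, -0.04], "yaw": 0, "gripper": 0.0}, {"slide": [0, 0, -0.07], "yaw": 0, "gripper": 0.0}, {"slide": [0, 0, -0.08], "yaw": 0, "gripper": 0.0}, {"slide": [0, 0, -0.088], "yaw": 0, "gripper": 0.0}, {"slide": [0, 0, -0.093], "yaw": 0, "gripper": 0.0}, {"slide": [0, 0, -0.096], "yaw": 0, "gripper": 0.0}, {"slide": [0, 0, -0.098], "yaw": 0, "gripper": 0.0}]}}

```text
time_s: 23.65
ee_pos: [0.5442, 0.1565, 0.1736]
eef_rot: [3.142, 0.001, -2.963]
force: [-0.0, -0.1, 1.4]
grip_width: 0.0005
```

Call:
{"name": "arm_command", "arguments": {"increments": [{"slide": [0, 0, -0.001], "yaw": 0, "gripper": 0.0}, {"slide": [0, 0, -0.0015], "yaw": 0, "gripper": 0.0}, {"slide": [0, 0, -0.002], "yaw": 0, "gripper": 0.0}, {"slide": [0, 0, -0.002], "yaw": 0, "gripper": 0.0}]}}

```text
time_s: 24.15
ee_pos: [0.5447, 0.1565, 0.1729]
eef_rot: [-3.142, 0.003, -2.963]
force: [-2.3, -1.9, 9.4]
grip_width: 0.0006
```

Contact is at z = 0.173, the same as for the thick book, so it is home. I'll retreat clear and check.

Call:
{"name": "arm_command", "arguments": {"increments": [{"slide": [0, 0, 0.04], "yaw": 0, "gripper": 0.0}, {"slide": [0, 0, 0.09], "yaw": 0, "gripper": 0.0}, {"slide": [-0.02, -0.02, 0.14], "yaw": 0, "gripper": 0.2}, {"slide": [-0.07, -0.04, 0.14], "yaw": 0, "gripper": 0.2}, {"slide": [-0.12, -0.06, 0.14], "yaw": 0, "gripper": 0.2}, {"slide": [-0.17, -0.08, 0.14], "yaw": 0, "gripper": 0.2}, {"slide": [-0.2, -0.09, 0.14], "yaw": 0, "gripper": 0.2}, {"slide": [-0.2, -0.09, 0.14], "yaw": 0, "gripper": 0.2}]}}

```text
time_s: 25.15
ee_pos: [0.3431, 0.0661, 0.3122]
eef_rot: [-3.141, 0.003, -2.964]
force: [0.3, -0.3, 0.2]
grip_width: 0.0186
```

```bash
python3 - <<'E'
from h import *
a=cam('side');b=cam('top')
A=cv2.resize(a['color'][130:330,180:330],(420,560),interpolation=cv2.INTER_CUBIC)
B=cv2.resize(b['color'][100:248,100:200],(378,560),interpolation=cv2.INTER_CUBIC)
save(np.hstack([A,B]),'g8.png');o=readout.get_obs();print(o['ee_pos'],o['force'],o['time_s'])
E
```

```text
[0.34442856 0.06649981 0.31170801] [0.71224394 0.62904863 0.06079865] 25.25
```

View pics/g8.png

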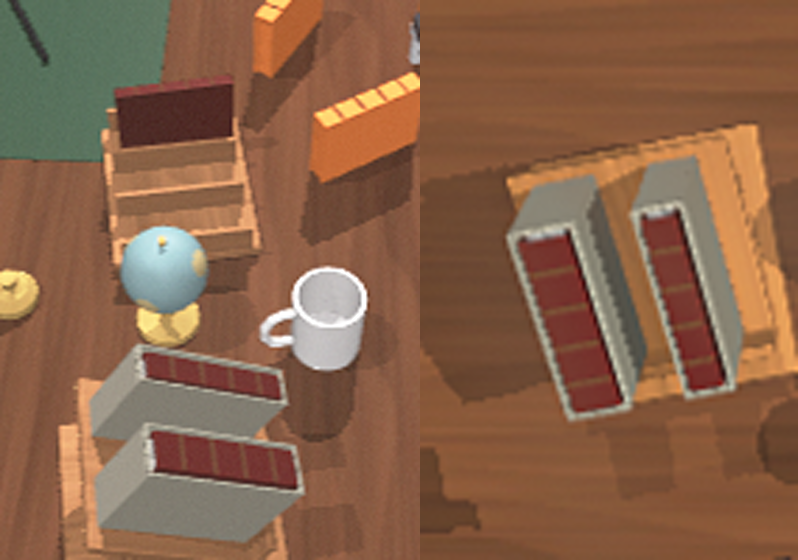

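Both spines are flush in their mouths: top crop px (570,322) in the wide case and (683,300) in the narrow one. The slim book stands in its slot, and the globe, mug and paperweight are where they were.

```bash
python3 -c "
from station import job; print(job.hand_in())"
```

```text
the job is handed in; nothing more can be done
None
```

Both books are in their cases: the thick one in the wide case and the medium one in the narrow case. The job is handed in at about 25 s of the 72 s allowed. I gripped each book softly off-centre and pivoted it 30° on the rack base. I then clamped it, slid it about 60 mm into its case and let it go so that it slid the rest of the way.

- **Fully home:** I pressed each spine with the shut fingers. Both gave firm contact at z = 0.173 m, the height worked out for a book fully home, with about 15 N on the thick book and 9 N on the medium one.
- **Last pictures:** both spines look flush and centred, and the slim book stands in its slot. The globe, mug and paperweight look unmoved, and the gripper is clear of everything.
- **Disagreements:** the two cameras differed by 2–4 mm on the case positions, so I used the mean. One sideways check of the medium book in the top view was about 3 px off because the corner was hard to pick out. The book still went in with under 3 N of side force. I did not measure the final poses beyond the contact heights and the pictures.

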